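# Load the label unwinder and snap its retaining cap home

## Robot

A 7-joint arm with a two-finger parallel gripper is mounted at the origin on the work surface. World frame = base frame: x ahead of the robot, y to its left, z up, the work surface at z = 0. Lengths are in m, angles in rad, forces in N, time in s.
With the tool pointing down it reaches from about 0.425 to 0.925 m from the base axis. Payload 6.8 kg.
Tool frame: the origin (TCP) lies on the centre line of the jaws, within the pads' length; the fingertips stand 8 mm ahead of it and the grasp point (between the pads) lies 11 mm behind it (bot.tips_ahead is the distance from the TCP to the fingertips, in m); z points along the fingers, y is the line along which they close (so a half turn about z gives the same grasp; the last joint's range is limited). The gripper opens to 85 mm and grips with 20 to 120 N. Pads are 22 mm wide; open, the fingers measure 114 mm over their backs; the gripper's body (76 mm by 85 mm) begins 54 mm behind the grasp point. The pads swing forward as they close: fully open they stand 13 mm farther back than shut.
Start: joints at [1.097, 0.477, 0.022, 1.555, -0.011, 1.109, -0.083], TCP at [0.241, -0.63, 0.239] pointing down, gripper open.
Joint ranges: [-2.96, 2.96], [-0.34, 2.1], [-1.41, 1.46], [0.24, 2.44], [-1.37, 4.51], [0.17, 1.92], [-2.96, 2.96]. Speed limits (rad/s): [2.39, 2.39, 3.14, 3.14, 3.14, 3.14, 3.14].

## Interface

Orientations are given as a unit quaternion [w, x, y, z].
In Python, from station import bot gives the robot as it stands.
- The arm moves only by the tool send_rows, never from a script. Its argument "deltas" is text: rows parted by semicolons, each of 4 numbers parted by spaces: the shift along the tool's x, y, z in m, then the turn about the tool's z in degrees. In form: x y z spin; .... A call has 1 to 5 rows; each row is the pose to reach, as a shift and turn from the pose commanded when the call began, along the tool's axes at that moment; what a row does not reach only later rows make up. A row lasts 1/10 s, in which the tool goes at most 50 mm and 8.59 degrees, less where a joint would pass 70% of its speed; a pose out of reach is approached as far as the arm can. A call with a gripper value outside its range is refused whole. "claw" is the opening, from 0 (shut) to 1 (fully open), set as the call begins (left out, the last holds). The fingers move at their own pace and stop on an object; "force" is the grip in N (left out, the last holds). Time passes only in rows, so rows that repeat a pose let the fingers close. It gives the time, the measured TCP pose, the force, the opening and the grip force at its end, in the units of the state.
- bot.get_obs(): the state, without advancing time (a new reading comes with each control period).
- bot.read_camera(name): name is "side" or "top" or "wrist"; returns a dict with "img" (420x560x3 uint8, red, green, blue), "depth" (420x560 float32, m along the optical axis (not along the pixel's ray), 0 where there is no reading), "fx", "fy", "cx", "cy" (pixels), "camera_from_world" (4x4, takes a point from world to camera coordinates). Camera axes: x right, y up, looking along -z (the intrinsics and any distortion apply to the point x, -y, -z); pixel columns grow to the right and rows downward; lengths in m; the calibration is good to about 2 mm. A picture is of the moment at which its call begins.
- bot.hand_in(): hands the job in; it is judged then, once.
Trained networks look in a picture, given as the dict that the camera call returned (one of the last four; its "shot" number tells which), for a name from the list of things; names that differ only in an ending like _2 or _b are one class to them, and where a whole thing is asked for, a point or a joint stands for the part that bears it (a point fixed in the world has none). Each returns a list of dicts, best first, with "confidence" (0 to 1); they miss things now and then, are a little off and sometimes report something else, mostly with a low value. They report only what shows in the picture. A call takes as long as a camera call. They do not tell look-alikes from the thing itself.
- bot.masks_of(picture, query): "mask" (420x560 bool, what is visible of it).
- bot.landmark_of(picture, query): "xyz" ([x, y, z] in m, in world coordinates, good to about 4 mm: a listed point, or the origin of a listed thing).
The state is a dict: "t": time; "q": joint angles; "joint_vel": joint speeds; "joint_torque": joint torques, N m; "eef_pos": TCP position; "tool_rot": TCP orientation; "contact_force": force on the tool from outside, world axes, zero at the start; "torque": the same for the moment, N m; "gripper_width": opening from 0.0 (shut) to 1.0 (fully open); "grasp_force": force on a finger pad.
Only numpy, scipy, OpenCV 4.12 (cv2) and the standard library are available. Lean on these libraries where they do the work, as an engineer would, in place of code of your own. Each camera call takes 0.05 s, during which the arm holds its last target. There are 200 camera calls.

## Task

Load the bench label unwinder: put the white label roll over its upright spindle so that it lies flat on the plate, then set the red retaining cap on the stud at the top of the spindle and press it straight down through the click until it is fully home. Do not let go: finish while the gripper is still pressing firmly down on the seated cap. Leave the two jars and the calculator where they are.

Things in the scene. Friction and masses are not known exactly. Their poses are not given: they have to be found in the camera images.
- unwinder: Label unwinder, fixed to the bench; origin on the spindle's axis at bench level, z up, +x towards its guide posts. Grey base, x -60 to +95 mm, y +-60 mm, 12 mm high; on it an aluminium plate, a disc of diameter 100 mm, top at 22 mm, with the spindle at its centre. Two white guide posts, diameter 11 mm, top at 62 mm, at x +75, y +-38 mm; a steel blade at x +92 mm, top at 40 mm.
- plate (a point): Centre of the top of the unwinder's plate, where the roll's underside belongs; z up. From here the black spindle, diameter 23 mm, rises 38 mm to its shoulder, with a 3 mm chamfer at the top.
- spindle: The unwinder's fixed spindle; origin at the centre of its flat shoulder, 38 mm above the plate, where the cap's underside rests when fully home; z up. On it stands the brass snap stud: diameter 14 mm, straight for 13 mm, then tapering to diameter 9 mm at its top, 17 mm above the shoulder. Three sprung steel balls stick out to a diameter of 19.6 mm, centred 6.4 mm above the shoulder.
- roll: White paper label roll on a brown card core, standing on its flat side on the bench with its bore upright: outer diameter 60 mm, bore 26 mm, height 36 mm; 60 to 130 g. Origin at the centre of its underside, z up along the bore. On the spindle its top ends 2 mm below the shoulder.
- cap: Red snap cap, 40 g, right way up: flange of diameter 50 mm, 3 mm thick, and a knob of diameter 30 mm up to 29 mm. Origin at the centre of its underside, z up. Socket below: a lip of bore 16.4 mm, 3 mm deep, then a pocket 22 mm wide up to 20 mm. The lip meets the balls about 9 mm above the shoulder; the push climbs to about 8 N, falls off, then they pull the cap home and it stops hard.
- jar_yellow: Bystander: white jar with a yellow lid, diameter 58 mm, height 54 mm; origin at the centre of its underside.
- jar_green: Bystander: white jar with a green lid, diameter 50 mm, height 58 mm; origin at the centre of its underside.
- calculator: Bystander: grey desk calculator lying flat, 80 x 130 mm, 12 mm high; origin at the centre of its underside.
Mind the look-alikes: they are no part of the job. What is meant by the unwinder is not green, and is the smaller of those in its own colour.

How it is judged:
By the outcome, as a careful person would: the job done as asked, in the order asked, and still so for the second after the job is handed in, while the arm keeps its last pose, push and grip.
It also fails if it takes over 72 s, if anything falls off the work surface, if the arm or the gripper's body presses on something with over 40 N, if the wrist force passes 120 N, or if a joint passes its speed limit or range.

## Working session

There is one attempt and no reset: what is moved stays moved. The work goes in short steps, Python scripts to look and compute and a tool call to move; the robot and the scene stay as the last step left them, time stands still between calls to the robot, and variables do not carry over. Pictures are saved under pics/ and viewed, at most 11 in all, crops included, and the job is handed in when it is done.

Besides the shell and the picture viewer there is one more tool, called after "Emit:" by a JSON object that holds its "op" and its "data", one argument or row to a line. send_rows: Moves the arm, as the interface text tells. Its arguments: {"type":"object","properties":{"deltas":{"type":"string"},"claw":{"type":"number"},"force":{"type":"number"}},"required":["deltas"]}

```bash
mkdir -p pics; cat > h.py <<'E'
import numpy as np, cv2
from station import bot
def save(p,n): cv2.imwrite(f'pics/{n}.png',p['img'][:,:,::-1])
def world(p,u,v,d=None):
    d=p['depth'][int(round(v)),int(round(u))] if d is None else d
    c=np.array([(u-p['cx'])/p['fx']*d,-(v-p['cy'])/p['fy']*d,-d,1])
    return (np.linalg.inv(p['camera_from_world'])@c)[:3]
def pix(p,w):
    c=p['camera_from_world']@np.append(w,1); return p['cx']+p['fx']*c[0]/-c[2], p['cy']-p['fy']*c[1]/-c[2]
E
python3 - <<'E'
from h import *
o=bot.get_obs();print(o['eef_pos'],o['tool_rot'],o['contact_force'],bot.tips_ahead)
ims=[]
for c in ['top','side']:
    p=bot.read_camera(c);ims.append(p['img'])
    print(c,[k for k in p if k not in('img','depth')],np.linalg.inv(p['camera_from_world'])[:3,3])
    for n in ['unwinder','plate','spindle','roll','cap','jar_yellow','jar_green','calculator']:
        for r in bot.landmark_of(p,n): print(n,round(r['confidence'],2),np.round(r['xyz'],3),np.round(pix(p,r['xyz'])))
    save(p,c)
E
```

```text
[ 0.24120841 -0.62980928  0.23831311] [-8.89584280e-04  9.83322035e-01  1.81870630e-01 -2.40385788e-04] [ 0.49282097 -0.58448237  0.12837154] 0.008
top ['fx', 'fy', 'cx', 'cy', 'camera_from_world', 'shot'] [0.35520141 0.1161836  1.3174163 ]
unwinder 0.85 [0.568 0.054 0.002] [293. 197.]
unwinder 0.75 [ 0.328  0.504 -0.001] [129. 280.]
unwinder 0.73 [ 0.32   0.099 -0.002] [276. 285.]
plate 0.84 [0.567 0.056 0.026] [293. 196.]
plate 0.73 [0.318 0.102 0.021] [275. 286.]
plate 0.71 [0.328 0.505 0.03 ] [126. 280.]
spindle 0.66 [0.329 0.502 0.083] [120. 280.]
spindle 0.59 [0.321 0.098 0.058] [276. 285.]
spindle 0.49 [0.567 0.056 0.06 ] [293. 194.]
roll 0.86 [ 0.409 -0.241 -0.002] [398. 255.]
cap 0.81 [ 0.616  0.235 -0.005] [230. 179.]
jar_yellow 0.83 [0.399 0.253 0.003] [221. 255.]
jar_green 0.83 [ 0.615 -0.267 -0.   ] [405. 183.]
calculator 0.95 [ 0.757 -0.045 -0.   ] [328. 133.]
calculator 0.26 [0.398 0.251 0.002] [222. 256.]
side ['fx', 'fy', 'cx', 'cy', 'camera_from_world', 'shot'] [0.49772596 1.15538313 0.81999642]
unwinder 0.85 [0.562 0.06  0.001] [266. 210.]
unwinder 0.81 [ 0.326  0.502 -0.006] [379. 358.]
unwinder 0.71 [0.321 0.103 0.003] [364. 223.]
plate 0.96 [0.316 0.096 0.022] [366. 215.]
plate 0.91 [0.562 0.054 0.019] [267. 202.]
plate 0.64 [0.328 0.511 0.03 ] [381. 350.]
spindle 0.78 [0.331 0.504 0.085] [382. 326.]
spindle 0.64 [0.567 0.057 0.062] [265. 189.]
spindle 0.53 [0.318 0.101 0.057] [367. 205.]
roll 0.79 [ 0.414 -0.242  0.001] [322. 151.]
cap 0.7 [0.622 0.232 0.001] [236. 254.]
jar_yellow 0.67 [ 0.394  0.257 -0.002] [336. 266.]
jar_green 0.64 [ 0.616 -0.268 -0.004] [255. 146.]
calculator 0.93 [ 0.756 -0.04  -0.001] [197. 185.]
```

View pics/top.png

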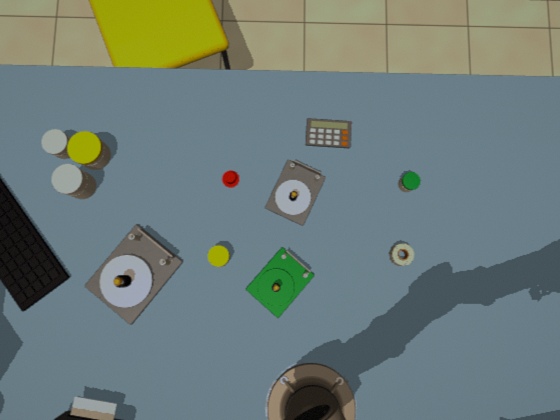

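View pics/side.png

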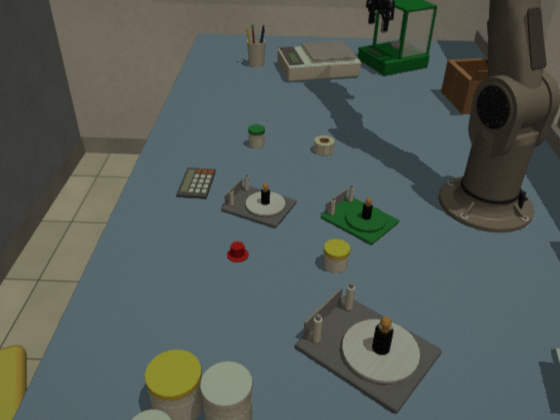

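The top view shows the grey unwinders at px (293,197) and (129,280) and a green one at (276,285). The target is the smaller grey one, at about (0.567, 0.056), with its posts up and to the right. The side view agrees: it is the grey one at px (266,205). The roll is at top px (402,254) and the cap at (230,179).

```bash
cat >> h.py <<'E'
from scipy.spatial.transform import Rotation as R
def rel(tgt,yaw,o=None):
    """shift in tool axes and spin (deg) from measured pose to world target, tool x at yaw (deg)"""
    o=o or bot.get_obs(); q=o['tool_rot']; M=R.from_quat([q[1],q[2],q[3],q[0]]).as_matrix()
    now=np.degrees(np.arctan2(M[1,0],M[0,0]))
    s=-(yaw-now); s=(s+180)%360-180
    print('yaw',round(now,1),'tilt z',np.round(M[:,2],3),'pos',np.round(o['eef_pos'],4),'j7',np.round(o['q'][6],2),'t',o['t'])
    print('REL',np.round(M.T@(np.array(tgt)-o['eef_pos']),4),round(s,1))
E
python3 - <<'E'
from h import *
p=bot.read_camera('top')
# posts: bright blobs near (292,165),(318,177): mean world by depth near z=.062
Z=p['depth'];pts=[]
for v in range(155,195):
    for u in range(280,330):
        w=world(p,u,v)
        if .052<w[2]<.07 and np.hypot(w[0]-.567,w[1]-.056)>.05: pts.append(w)
pts=np.array(pts);print(len(pts))
a=pts[pts[:,1]>pts[:,1].mean()].mean(0);b=pts[pts[:,1]<=pts[:,1].mean()].mean(0);print(a,b)
m=(a+b)/2;print(m,np.degrees(np.arctan2(-(a-b)[0],(a-b)[1])),np.degrees(np.arctan2(m[1]-.056,m[0]-.567)))
rel([.411,-.241,.2],-26)
E
```

```text
25
[0.6473203  0.05979078 0.05699441] [ 0.61599549 -0.00942573  0.05824314]
[0.6316579  0.02518253 0.05761878] -24.349729704848958 -25.483564939638843
yaw 21.0 tilt z [ 0. -0. -1.] pos [ 0.2415 -0.6304  0.2393] j7 -0.08 t 0.95
REL [ 0.2976 -0.303   0.0393] 47.0
```

Emit:
{"op": "send_rows", "data": {
  "deltas": "0.03 -0.03 0.004 8; 0.063 -0.063 0.008 16; 0.095 -0.095 0.012 24; 0.127 -0.127 0.016 32; 0.16 -0.16 0.02 40",
  "claw": 1
}}

```text
t: 1.45
eef_pos: [0.3342, -0.4222, 0.2194]
tool_rot: [0.0, 0.986, -0.168, 0.0]
contact_force: [1.2, -1.8, 0.1]
gripper_width: 0.994
grasp_force: 0.0
```

Emit:
{"op": "send_rows", "data": {
  "deltas": "0.03 -0.03 0.004 6; 0.063 -0.063 0.008 6; 0.095 -0.095 0.012 6; 0.12 -0.12 0.016 6; 0.12 -0.12 0.016 6"
}}

```text
t: 1.95
eef_pos: [0.4916, -0.3446, 0.2027]
tool_rot: [-0.001, 0.977, -0.213, 0.001]
contact_force: [-0.0, 0.5, -0.2]
gripper_width: 1.001
grasp_force: 0.0
```

```bash
python3 - <<'E'
from h import *
rel([.411,-.241,.2],-25)
p=bot.read_camera('wrist');save(p,'w1')
for r in bot.landmark_of(p,'roll'): print(r['confidence'],np.round(r['xyz'],4),pix(p,r['xyz']))
m=bot.masks_of(p,'roll')[0]['mask'];v,u=np.nonzero(m);print(u.min(),u.max(),v.min(),v.max())
w=np.array([world(p,a,b) for a,b in zip(u,v)]);t=np.median(w[:,2][w[:,2]>.02]);k=w[abs(w[:,2]-t)<.005]
c,r=cv2.minEnclosingCircle(k[:,:2].astype(np.float32));print('top z',t,'circle',c,r)
E
```

```text
yaw -24.5 tilt z [ 0.002  0.002 -1.   ] pos [ 0.4916 -0.3446  0.2027] j7 -1.47 t 1.95
REL [-0.1164 -0.0607  0.0028] 0.5
0.58 [ 4.059e-01 -2.458e-01  1.000e-04] (np.float64(239.28416159974114), np.float64(287.2620629132996))
203 264 261 326
top z 0.037481321837572246 circle (0.41205963492393494, -0.24705296754837036) 0.030726376920938492
```

Emit:
{"op": "send_rows", "data": {
  "deltas": "-0.03 -0.015 0 0; -0.06 -0.03 0 0; -0.09 -0.047 0 0; -0.115 -0.06 0.03 0; -0.115 -0.06 0.05 0"
}}

```text
t: 2.6
eef_pos: [0.4035, -0.2449, 0.1527]
tool_rot: [-0.0, 0.976, -0.217, -0.001]
contact_force: [0.6, -0.5, -0.2]
gripper_width: 0.999
grasp_force: 0.0
```

```bash
cat >> h.py <<'E'
def circ(p,name,zlo=.02,tol=.004):
    for r in bot.landmark_of(p,name): print(name,round(r['confidence'],2),np.round(r['xyz'],4))
    ms=bot.masks_of(p,name)
    if not ms: print('no mask');return
    v,u=np.nonzero(ms[0]['mask']);print('box',u.min(),u.max(),v.min(),v.max())
    w=np.array([world(p,a,b) for a,b in zip(u,v)]);t=np.median(w[:,2][w[:,2]>zlo]);k=w[abs(w[:,2]-t)<tol]
    print('top z',t,'circle',cv2.minEnclosingCircle(k[:,:2].astype(np.float32)))
E
python3 - <<'E'
from h import *
for c in ('wrist','top','side'):
    p=bot.read_camera(c);
    if c=='wrist':save(p,'w1')
    circ(p,'roll')
rel([.411,-.242,.016],-25)
E
```

```text
roll 0.64 [ 0.4095 -0.2475 -0.0005]
box 245 323 153 235
top z 0.03765572161139194 circle ((0.41143015027046204, -0.24590851366519928), 0.03102997876703739)
roll 0.74 [ 0.4081 -0.2423  0.0011]
roll 0.62 [ 0.6221  0.2342 -0.005 ]
box 390 414 247 265
top z 0.03543518825529213 circle ((0.40742015838623047, -0.2455977201461792), 0.03022702783346176)
roll 0.84 [ 0.4123 -0.2439  0.0043]
box 314 334 135 154
top z 0.03456654039476137 circle ((0.4125255346298218, -0.2421894073486328), 0.03250893950462341)
yaw -25.1 tilt z [ 0.002 -0.001 -1.   ] pos [ 0.4081 -0.2472  0.1542] j7 -1.59 t 3.05
REL [ 0.0002 -0.0059  0.1382] -0.1
```

View pics/w1.png

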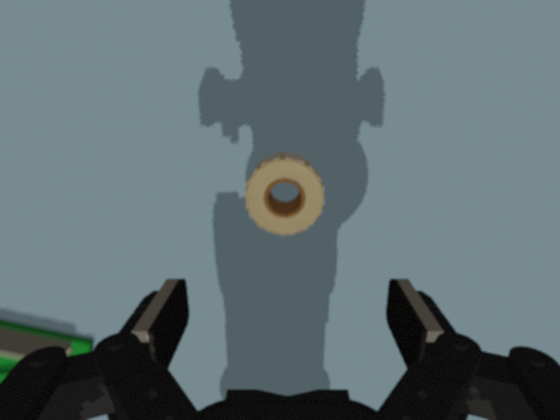

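The wrist view shows the roll's bore at px (285,196), laterally centred between the fingers. I'll go down to it.

Emit:
{"op": "send_rows", "data": {
  "deltas": "0.001 -0.003 0.035 0; 0.001 -0.003 0.07 0; 0.001 -0.003 0.1 0; 0.001 -0.003 0.125 0; 0.001 -0.003 0.138 0"
}}

```text
t: 3.55
eef_pos: [0.4092, -0.2439, 0.0138]
tool_rot: [-0.0, 0.976, -0.217, -0.001]
contact_force: [-0.6, 0.2, -0.2]
gripper_width: 1.0
grasp_force: 0.0
```

Emit:
{"op": "send_rows", "data": {
  "deltas": "0 0 0 0; 0 0 0 0; 0 0 0 0; 0 0 0 0; 0 0 0 0",
  "claw": 0,
  "force": 40
}}

```text
t: 4.05
eef_pos: [0.4104, -0.2445, 0.0164]
tool_rot: [0.0, 0.976, -0.217, 0.001]
contact_force: [-0.7, 0.7, 6.5]
gripper_width: 0.677
grasp_force: 43.4
```

Emit:
{"op": "send_rows", "data": {
  "deltas": "0 0 0 0; 0 0 0 0; 0 0 -0.01 0; 0 0 -0.03 0; 0 0 -0.06 0"
}}

```text
t: 4.55
eef_pos: [0.4085, -0.2436, 0.0755]
tool_rot: [-0.0, 0.976, -0.217, -0.001]
contact_force: [0.3, 0.6, -0.8]
gripper_width: 0.679
grasp_force: 43.0
```

```bash
python3 - <<'E'
from h import *
p=bot.read_camera('wrist');save(p,'w2');circ(p,'roll')
rel([.5645,.056,.16],-25)
E
```

```text
roll 0.96 [ 0.4061 -0.2395  0.0616]
box 212 362 212 372
top z 0.09660554005326415 circle ((0.4108935296535492, -0.2443171888589859), 0.03107989951968193)
yaw -25.1 tilt z [ 0.004 -0.002 -1.   ] pos [ 0.4109 -0.2448  0.0773] j7 -1.6 t 4.7
REL [ 0.0122 -0.3375 -0.0826] -0.1
```

View pics/w2.png

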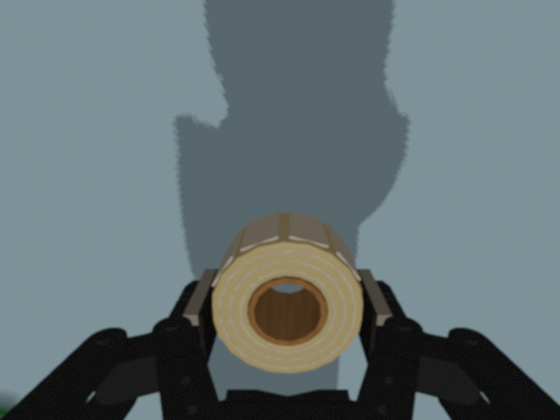

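The roll is held squarely, with its bore at px (288,310). I'll carry it to a point 80 mm short of the spindle and look at the spindle with the wrist camera.

Emit:
{"op": "send_rows", "data": {
  "deltas": "-0.005 -0.03 -0.04 0; -0.02 -0.065 -0.083 0; -0.035 -0.105 -0.083 0; -0.045 -0.145 -0.083 0; -0.055 -0.185 -0.083 0"
}}

```text
t: 5.2
eef_pos: [0.4376, -0.0516, 0.1583]
tool_rot: [0.0, 0.976, -0.217, 0.0]
contact_force: [0.6, -0.2, -0.5]
gripper_width: 0.681
grasp_force: 43.8
```

Emit:
{"op": "send_rows", "data": {
  "deltas": "-0.005 -0.04 0 0; -0.01 -0.08 0 0; -0.013 -0.12 0 0; -0.013 -0.15 0 0; -0.013 -0.15 0 0"
}}

```text
t: 5.7
eef_pos: [0.4907, 0.0931, 0.1578]
tool_rot: [-0.001, 0.977, -0.214, -0.0]
contact_force: [-0.3, -0.7, -1.1]
gripper_width: 0.679
grasp_force: 43.8
```

```bash
python3 - <<'E'
from h import *
rel([.5645,.056,.16],-25)
p=bot.read_camera('wrist');save(p,'w3')
for n in('spindle','plate','unwinder','roll'):
    for r in bot.landmark_of(p,n): print(n,round(r['confidence'],2),np.round(r['xyz'],4),np.round(pix(p,r['xyz'])))
m=bot.masks_of(p,'roll')
circ(p,'roll')
for n in('spindle','plate'):print(n);circ(p,n)
E
```

```text
yaw -24.7 tilt z [ 0.     0.002 -1.   ] pos [0.4907 0.0931 0.1578] j7 -2.38 t 5.7
REL [ 0.0826  0.0029 -0.0022] 0.3
spindle 0.79 [0.5596 0.0538 0.0562] [298. 100.]
spindle 0.72 [0.3166 0.0978 0.0577] [367. 390.]
plate 0.76 [0.3188 0.1006 0.0208] [355. 359.]
plate 0.67 [0.569  0.0541 0.023 ] [292.  88.]
plate 0.6 [6.210e-01 2.334e-01 3.000e-04] [ 68. 124.]
unwinder 0.77 [ 0.3182  0.0984 -0.0032] [353. 342.]
unwinder 0.71 [5.639e-01 5.390e-02 2.000e-04] [294.  95.]
box 212 362 211 372
top z 0.17887754189697208 circle ((0.49270397424697876, 0.09255276620388031), 0.03125416487455368)
spindle
spindle 0.79 [0.5596 0.0538 0.0562]
spindle 0.72 [0.3166 0.0978 0.0577]
box 345 367 351 397
top z 0.04235244326170956 circle ((0.323088675737381, 0.10062714666128159), 0.010069325566291809)
plate
plate 0.76 [0.3188 0.1006 0.0208]
plate 0.67 [0.569  0.0541 0.023 ]
plate 0.6 [6.210e-01 2.334e-01 3.000e-04]
box 207 373 0 170
top z 0.023839357640506403 circle ((0.5660156607627869, 0.05604608356952667), 0.049993760883808136)
```

View pics/w3.png

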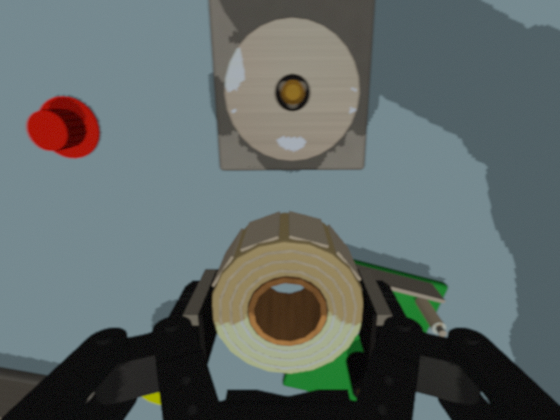

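The wrist view shows the stud at px (292,92), concentric with the plate, and the roll bore at px (288,310). The shift measured in this one camera is about (0.082, 0.003). I'll go over and look again.

Emit:
{"op": "send_rows", "data": {
  "deltas": "0.03 0.001 0 0; 0.06 0.002 0 0; 0.082 0.003 0 0; 0.082 0.003 0 0; 0.082 0.003 0 0"
}}

```text
t: 6.8
eef_pos: [0.5626, 0.0506, 0.158]
tool_rot: [0.0, 0.976, -0.217, -0.0]
contact_force: [-0.1, -0.3, -0.9]
gripper_width: 0.677
grasp_force: 43.8
```

```bash
python3 - <<'E'
from h import *
rel([.566,.056,.16],-25)
for c in('side','top'):
    p=bot.read_camera(c);circ(p,'roll')
    r=[x for x in bot.landmark_of(p,'plate')+bot.landmark_of(p,'spindle') if abs(x['xyz'][0]-.566)<.03];print([np.round(x['xyz'],4) for x in r])
    if c=='side': cv2.imwrite('pics/s2.png',cv2.resize(p['img'][100:250,180:380,::-1],None,fx=4,fy=4,interpolation=2))
E
```

```text
yaw -25.1 tilt z [-0.001  0.    -1.   ] pos [0.5626 0.0506 0.158 ] j7 -2.27 t 6.8
REL [ 0.0008 -0.0063 -0.002 ] -0.1
roll 0.62 [0.5661 0.0541 0.1443]
box 254 279 141 165
top z 0.16927019391997555 circle ((0.5623306035995483, 0.05463539808988571), 0.030848834663629532)
[array([0.5685, 0.0549, 0.0218]), array([0.5661, 0.056 , 0.0594])]
roll 0.48 [0.5611 0.0553 0.1431]
box 287 292 191 199
top z 0.17505537272379845 circle ((0.5429035425186157, 0.07107070833444595), 0.008662709034979343)
[array([0.5671, 0.0574, 0.022 ])]
```

View pics/s2.png

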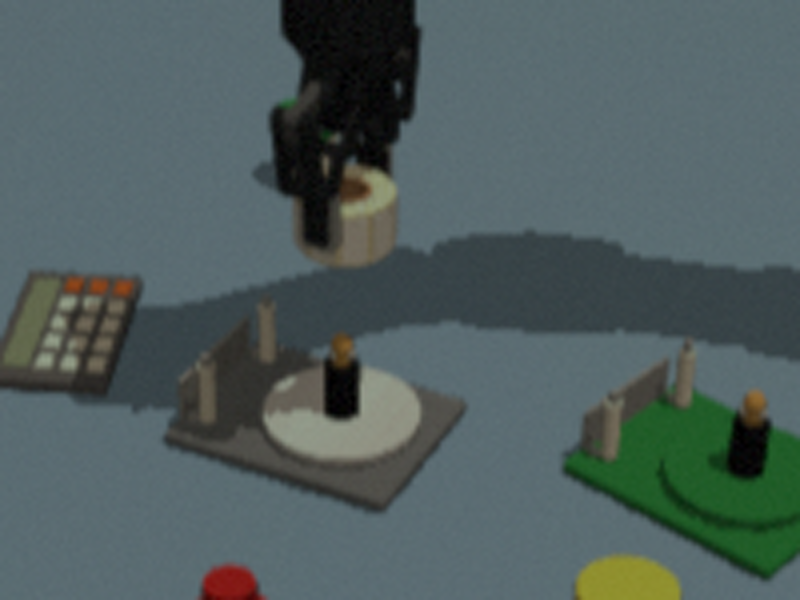

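The side view shows the roll held upright, directly above the spindle (spindle at crop px (342,370)). Pose readings are noisy, so I'll average several.

```bash
cat >> h.py <<'E'
def avg(n=8,cam='side'):
    a=[]
    for i in range(n): p=bot.read_camera(cam); a.append(bot.get_obs()['eef_pos'])
    print('avg eef',np.round(np.mean(a,0),4),'std',np.round(np.std(a,0),4)); return np.mean(a,0),p
E
python3 - <<'E'
from h import *
e,p=avg(8,'wrist');circ(p,'roll')
for n in('plate','spindle','unwinder'):
    for r in bot.landmark_of(p,n): print(n,round(r['confidence'],2),np.round(r['xyz'],4))
# plate rim edge from wrist picture: depth points at plate height
v,u=np.mgrid[0:420:2,0:560:2];w=np.array([world(p,a,b) for a,b in zip(u.ravel(),v.ravel())])
k=w[(abs(w[:,2]-.022)<.004)&(np.hypot(w[:,0]-.566,w[:,1]-.056)<.058)];print(len(k))
f=w[(w[:,2]>.05)&(w[:,2]<.07)&(np.hypot(w[:,0]-.63,w[:,1]-.025)<.06)]
for s in(1,-1):
    g=f[s*((f[:,0]-.632)*.423+(f[:,1]-.025)*.906)>0.01];print('post',len(g),g.mean(0) if len(g) else '')
E
```

```text
avg eef [0.5628 0.0508 0.1583] std [0. 0. 0.]
roll 0.93 [0.5603 0.0517 0.1439]
box 213 362 211 372
top z 0.17930151226924454 circle ((0.5646629929542542, 0.050001636147499084), 0.031126145273447037)
plate 0.75 [0.5675 0.0571 0.0241]
plate 0.48 [0.5642 0.0536 0.0562]
spindle 0.6 [0.5655 0.0536 0.0585]
unwinder 0.87 [ 0.5676  0.0564 -0.0012]
unwinder 0.71 [ 0.316   0.0951 -0.0052]
1883
post 63 [0.64983612 0.05895711 0.05839047]
post 59 [ 0.61913394 -0.00892052  0.05894288]
```

```bash
python3 - <<'E'
from h import *
p=bot.read_camera('side')
print(pix(p,[.5646,.050,.161]),pix(p,[.566,.056,.161]),pix(p,[.566,.056,.07]),pix(p,[.563,.056,.07]),'obs roll u 266.3 v(ctr)~154, spindle u 265.4')
g=cv2.cvtColor(p['img'],cv2.COLOR_RGB2HSV)
p2=bot.read_camera('top')
print('top',pix(p2,[.5646,.050,.177]),pix(p2,[.566,.056,.075]),pix(p2,[.566,.056,.022]))
rel([.5645,.057,.12],-25)
E
```

```text
(np.float64(265.73300727800887), np.float64(152.77238478414938)) (np.float64(264.9874105934548), np.float64(154.05821010090756)) (np.float64(265.0417046396319), np.float64(185.98496892951349)) (np.float64(266.2604094326735), np.float64(186.02682499303103)) obs roll u 266.3 v(ctr)~154, spindle u 265.4
top (np.float64(298.1941491940816), np.float64(186.7980742359474)) (np.float64(293.69108951474976), np.float64(193.07529931380637)) (np.float64(292.73730516379277), np.float64(196.2327464239511))
yaw -25.0 tilt z [ 0. -0. -1.] pos [0.5628 0.0508 0.1583] j7 -2.27 t 8.05
REL [-0.0011 -0.0063  0.0383] -0.0
```

Emit:
{"op": "send_rows", "data": {
  "deltas": "-0.001 -0.006 0 0; -0.001 -0.006 0.02 0; -0.001 -0.006 0.045 0; -0.001 -0.006 0.06 0; -0.001 -0.006 0.068 0"
}}

```text
t: 8.55
eef_pos: [0.5637, 0.0568, 0.0888]
tool_rot: [0.0, 0.976, -0.217, -0.001]
contact_force: [0.4, 0.1, -0.8]
gripper_width: 0.676
grasp_force: 43.8
```

Emit:
{"op": "send_rows", "data": {
  "deltas": "0 0 0.004 0; 0 0 0.008 0; 0 0 0.012 0; 0 0 0.016 0; 0 0 0.016 0"
}}

```text
t: 9.05
eef_pos: [0.5643, 0.0566, 0.0741]
tool_rot: [0.0, 0.976, -0.217, -0.0]
contact_force: [0.6, 0.0, -0.8]
gripper_width: 0.68
grasp_force: 43.8
```

Emit:
{"op": "send_rows", "data": {
  "deltas": "0 0 0.004 0; 0 0 0.008 0; 0 0 0.011 0; 0 0 0.014 0; 0 0 0.014 0"
}}

```text
t: 9.55
eef_pos: [0.5641, 0.0565, 0.0598]
tool_rot: [0.0, 0.976, -0.217, -0.0]
contact_force: [-1.2, 0.0, -1.4]
gripper_width: 0.677
grasp_force: 43.8
```

Emit:
{"op": "send_rows", "data": {
  "deltas": "0 0 0.005 0; 0 0 0.01 0; 0 0 0.015 0; 0 0 0.018 0; 0 0 0.019 0"
}}

```text
t: 10.05
eef_pos: [0.5641, 0.0566, 0.0407]
tool_rot: [0.0, 0.976, -0.217, -0.0]
contact_force: [-0.4, -0.4, -0.8]
gripper_width: 0.676
grasp_force: 43.8
```

Emit:
{"op": "send_rows", "data": {
  "deltas": "0 0 0.001 0; 0 0 0.002 0; 0 0 0.003 0; 0 0 0.003 0; 0 0 0.003 0"
}}

```text
t: 10.55
eef_pos: [0.5646, 0.0567, 0.0384]
tool_rot: [-0.0, 0.976, -0.217, 0.0]
contact_force: [0.4, -0.2, -0.0]
gripper_width: 0.675
grasp_force: 43.8
```

Emit:
{"op": "send_rows", "data": {
  "deltas": "0 0 0 0; 0 0 0 0; 0 0 0 0; 0 0 0 0; 0 0 0 0",
  "claw": 0.9
}}

```text
t: 11.05
eef_pos: [0.5645, 0.0566, 0.0383]
tool_rot: [0.0, 0.976, -0.217, 0.0]
contact_force: [0.8, 0.3, 0.4]
gripper_width: 0.9
grasp_force: 0.0
```

Emit:
{"op": "send_rows", "data": {
  "deltas": "0 0 -0.015 0; 0 0 -0.045 0; 0 0 -0.085 0; 0 0 -0.125 0; 0 0 -0.13 0"
}}

```text
t: 11.55
eef_pos: [0.5677, 0.0572, 0.1746]
tool_rot: [-0.002, 0.976, -0.217, 0.005]
contact_force: [0.5, 0.8, 1.1]
gripper_width: 0.898
grasp_force: 0.0
```

```bash
python3 - <<'E'
from h import *
for c in('wrist','side','top'):
    p=bot.read_camera(c)
    if c=='side': cv2.imwrite('pics/s3.png',cv2.resize(p['img'][150:270,200:360,::-1],None,fx=5,fy=5,interpolation=2))
    print(c);circ(p,'roll');circ(p,'cap',.02)
    for r in bot.landmark_of(p,'spindle'): print('sp',round(r['confidence'],2),np.round(r['xyz'],4))
rel([.62,.233,.12],-25)
E
```

```text
wrist
roll 0.82 [0.5629 0.0598 0.0223]
roll 0.47 [ 0.5655  0.0535 -0.0016]
box 252 329 165 247
top z 0.05965337158150466 circle ((0.5661391615867615, 0.05566826090216637), 0.0310147013515234)
cap 0.92 [ 0.6185  0.2324 -0.0011]
box 64 124 196 246
top z 0.030627347569554264 circle ((0.6185234785079956, 0.23294170200824738), 0.01559052336961031)
sp 0.91 [0.5642 0.0563 0.0596]
side
roll 0.59 [0.5664 0.0557 0.0211]
box 253 277 185 208
top z 0.05290144482492232 circle ((0.5659714341163635, 0.058979928493499756), 0.031215811148285866)
cap 0.75 [0.6219 0.2333 0.0036]
box 228 248 241 261
top z 0.028878375653326294 circle ((0.6178228259086609, 0.23721358180046082), 0.017406590282917023)
sp 0.7 [0.3273 0.502  0.0821]
sp 0.48 [0.316  0.099  0.0565]
sp 0.47 [0.5707 0.0565 0.0609]
top
roll 0.55 [0.5638 0.0588 0.0238]
box 283 296 190 207
top z 0.05657994819334822 circle ((0.5550622940063477, 0.06645812094211578), 0.026507757604122162)
cap 0.81 [ 0.6179  0.2323 -0.0052]
box 222 239 170 187
top z 0.028246556436382075 circle ((0.6162770986557007, 0.23240968585014343), 0.015340123325586319)
sp 0.67 [0.3267 0.5049 0.083 ]
sp 0.5 [0.3183 0.098  0.0569]
yaw -25.0 tilt z [-0. -0. -1.] pos [0.5645 0.0566 0.1683] j7 -2.28 t 12.45
REL [-0.0243 -0.1833  0.0483] -0.0
```

View pics/s3.png

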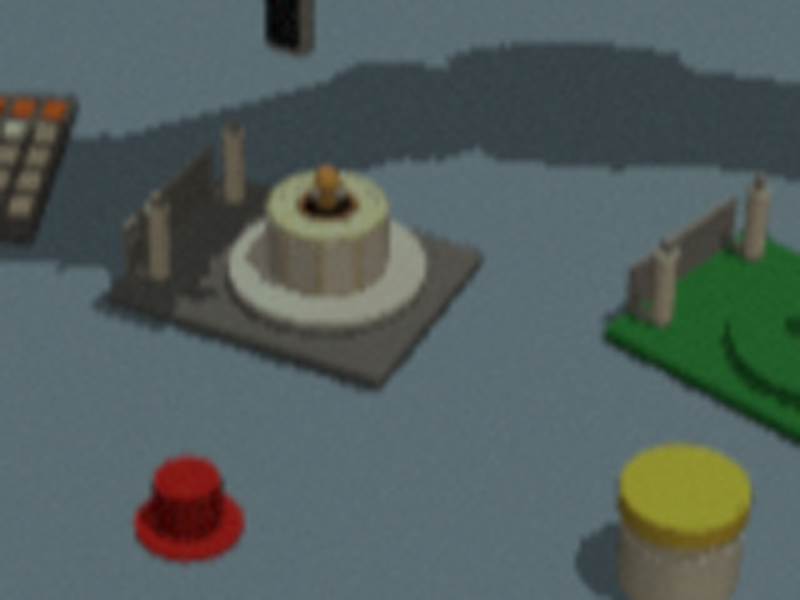

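The roll lies flat on the plate (crop px (327,235)) with the stud showing through its bore. Next is the cap; I'll refine the stud position first.

```bash
python3 - <<'E'
from h import *
p=bot.read_camera('wrist')
u0,v0=pix(p,[.566,.056,.075]);print(u0,v0)
P=np.array([world(p,u,v) for u in range(int(u0)-25,int(u0)+25) for v in range(int(v0)-25,int(v0)+25)])
k=P[(P[:,2]>.069)];print(len(k),k.mean(0),(k.max(0)+k.min(0))/2,k[:,2].max())
E
```

```text
287.39155846385665 216.41047313498208
413 [0.57112164 0.05372145 0.08637117] [0.59758432 0.04271347 0.18691619] 0.30474379500113213
```

Emit:
{"op": "send_rows", "data": {
  "deltas": "-0.004 -0.03 0 0; -0.01 -0.07 0 0; -0.016 -0.11 0 0; -0.021 -0.15 0 0; -0.0255 -0.1825 0.03 0",
  "claw": 1
}}

```text
t: 13.0
eef_pos: [0.6219, 0.2368, 0.1423]
tool_rot: [-0.003, 0.976, -0.216, 0.003]
contact_force: [0.9, 0.4, -0.3]
gripper_width: 1.005
grasp_force: 0.0
```

Emit:
{"op": "send_rows", "data": {
  "deltas": "0 0 0.02 0; 0 0 0.04 0; 0 0 0.04 0; 0 0 0.04 0; 0 0 0.04 0"
}}

```text
t: 13.5
eef_pos: [0.6195, 0.2328, 0.0997]
tool_rot: [-0.001, 0.976, -0.217, 0.001]
contact_force: [-0.4, 0.4, -0.9]
gripper_width: 1.0
grasp_force: 0.0
```

```bash
python3 - <<'E'
from h import *
e,p=avg(3,'wrist');save(p,'w4');circ(p,'cap',.02)
rel([.6185,.2328,.015],-25)
E
```

```text
avg eef [0.6195 0.2328 0.0998] std [0.0001 0.     0.0001]
cap 0.83 [0.6178 0.2327 0.0021]
box 253 322 185 254
top z 0.030720801449691665 circle ((0.6186712384223938, 0.23321053385734558), 0.015533288940787315)
yaw -25.1 tilt z [ 0.001  0.001 -1.   ] pos [0.6191 0.2328 0.0992] j7 -2.56 t 13.75
REL [-0.0006  0.0003  0.0842] -0.1
```

View pics/w4.png

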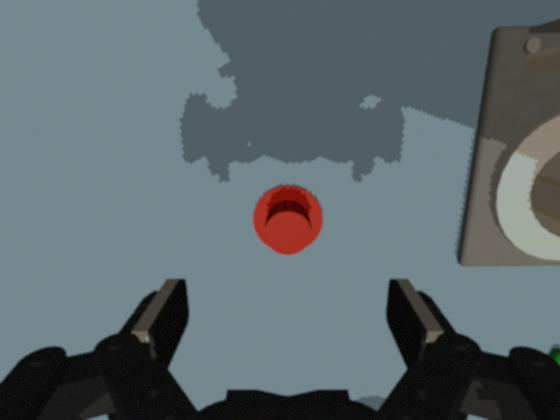

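The cap is centred at px (288,219). I'll go down and grasp the knob.

Emit:
{"op": "send_rows", "data": {
  "deltas": "-0.001 0 0.025 0; -0.001 0 0.05 0; -0.001 0 0.07 0; -0.001 0 0.08 0; -0.001 0 0.0845 0"
}}

```text
t: 14.25
eef_pos: [0.6174, 0.233, 0.0131]
tool_rot: [0.0, 0.976, -0.217, -0.0]
contact_force: [-0.1, 0.5, -0.4]
gripper_width: 1.0
grasp_force: 0.0
```

Emit:
{"op": "send_rows", "data": {
  "deltas": "0 0 0 0; 0 0 0 0; 0 0 0 0; 0 0 0 0; 0 0 0 0",
  "claw": 0,
  "force": 70
}}

```text
t: 14.75
eef_pos: [0.6185, 0.2335, 0.0151]
tool_rot: [-0.001, 0.976, -0.217, 0.001]
contact_force: [-2.0, -0.4, 4.9]
gripper_width: 0.327
grasp_force: 68.9
```

Emit:
{"op": "send_rows", "data": {
  "deltas": "0 0 0 0; 0 0 0 0; 0 0 0 0; 0 0 0 0; 0 0 0 0"
}}

```text
t: 15.25
eef_pos: [0.6185, 0.2335, 0.0151]
tool_rot: [-0.001, 0.976, -0.217, 0.001]
contact_force: [-2.0, -0.7, 6.1]
gripper_width: 0.325
grasp_force: 68.9
```

Emit:
{"op": "send_rows", "data": {
  "deltas": "0 0 -0.015 0; 0 0 -0.045 0; 0 0 -0.085 0; -0.01 0.01 -0.125 0; -0.02 0.04 -0.125 0"
}}

```text
t: 15.75
eef_pos: [0.5865, 0.21, 0.1461]
tool_rot: [-0.005, 0.977, -0.215, 0.005]
contact_force: [-0.2, -0.3, -0.2]
gripper_width: 0.329
grasp_force: 69.0
```

Emit:
{"op": "send_rows", "data": {
  "deltas": "-0.01 0.04 0 0; -0.02 0.08 0 0; -0.03 0.12 0 0; -0.033 0.143 0 0; -0.033 0.143 0 0"
}}

```text
t: 16.25
eef_pos: [0.4902, 0.0861, 0.1395]
tool_rot: [0.001, 0.976, -0.219, -0.0]
contact_force: [-0.5, -0.5, 0.1]
gripper_width: 0.324
grasp_force: 69.0
```

Emit:
{"op": "send_rows", "data": {
  "deltas": "0 0 0 0; 0 0 0 0; 0 0 0 0"
}}

```text
t: 16.55
eef_pos: [0.4929, 0.0911, 0.139]
tool_rot: [-0.0, 0.976, -0.216, 0.0]
contact_force: [-0.6, -0.5, -0.5]
gripper_width: 0.33
grasp_force: 69.0
```

```bash
python3 - <<'E'
from h import *
e,p=avg(3,'wrist');save(p,'w5');circ(p,'cap',.02);circ(p,'roll')
for r in bot.landmark_of(p,'spindle'): print('sp',round(r['confidence'],2),np.round(r['xyz'],4),pix(p,r['xyz']))
u0,v0=pix(p,[.566,.056,.077]);print(u0,v0)
P=np.array([world(p,u,v) for u in range(int(u0)-25,int(u0)+26) for v in range(int(v0)-25,int(v0)+26)])
k=P[(P[:,2]>.072)&(P[:,2]<.082)];print('stud',len(k),k.mean(0),(k.max(0)+k.min(0))/2)
rel([.566,.0562,.14],-25)
E
```

```text
avg eef [0.4926 0.0907 0.1388] std [0.0001 0.0001 0.0001]
cap 0.79 [0.4938 0.09   0.1222]
box 236 339 225 338
top z 0.15240112607332162 circle ((0.49312710762023926, 0.09073156118392944), 0.016095967963337898)
box 238 339 41 148
top z 0.05967712048792993 circle ((0.56601881980896, 0.05573905259370804), 0.030931001529097557)
sp 0.86 [0.5654 0.0526 0.0589] (np.float64(293.93877929455465), np.float64(95.32490068278241))
288.39911731350884 96.82151626741371
stud 535 [0.56621254 0.05608549 0.07750603] [0.56617391 0.05496345 0.07634412]
yaw -25.0 tilt z [-0.  0. -1.] pos [0.4922 0.0899 0.1387] j7 -2.39 t 16.95
REL [ 0.0811 -0.0007 -0.0013] -0.0
```

View pics/w5.png

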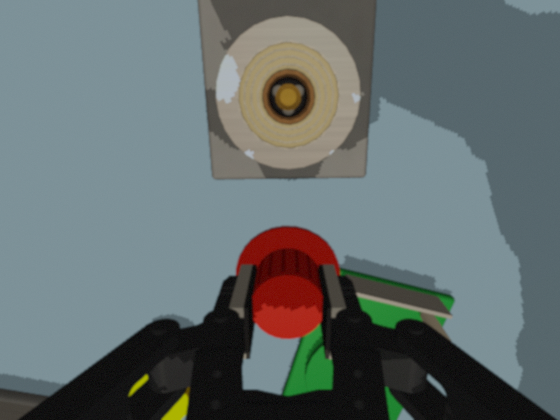

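The stud is at px (288,97), centred in the bore, and the cap is held level at px (288,290). I'll move above the stud.

Emit:
{"op": "send_rows", "data": {
  "deltas": "0.03 0 0 0; 0.06 0 0 0; 0.081 0 0 0; 0.081 0 0.02 0; 0.081 0 0.035 0"
}}

```text
t: 17.45
eef_pos: [0.5659, 0.0551, 0.1029]
tool_rot: [0.0, 0.976, -0.217, -0.0]
contact_force: [-0.2, 0.4, -0.3]
gripper_width: 0.326
grasp_force: 69.0
```

```bash
python3 - <<'E'
from h import *
e,p=avg(4,'wrist');circ(p,'cap',.02);circ(p,'roll');print(e-np.array([.5662,.056,.0751]));rel([.566,.056,.0751],-25)
p=bot.read_camera('side');cv2.imwrite('pics/s4.png',cv2.resize(p['img'][140:230,205:325,::-1],None,fx=6,fy=6,interpolation=2))
E
```

```text
avg eef [0.564  0.0556 0.1019] std [0.0006 0.0003 0.0012]
cap 0.7 [0.5641 0.0528 0.0882]
box 236 339 225 338
top z 0.11622808193107083 circle ((0.5647497177124023, 0.05576172098517418), 0.015721797943115234)
roll 0.62 [0.5615 0.0608 0.0217]
box 232 338 179 257
top z 0.059467437589118016 circle ((0.5668708086013794, 0.05573580041527748), 0.03101363033056259)
[-0.00224606 -0.0004316   0.02681725]
yaw -25.0 tilt z [ 0.001  0.    -1.   ] pos [0.566  0.0558 0.1046] j7 -2.3 t 17.85
REL [-0.0001 -0.0002  0.0295] -0.0
```

View pics/s4.png

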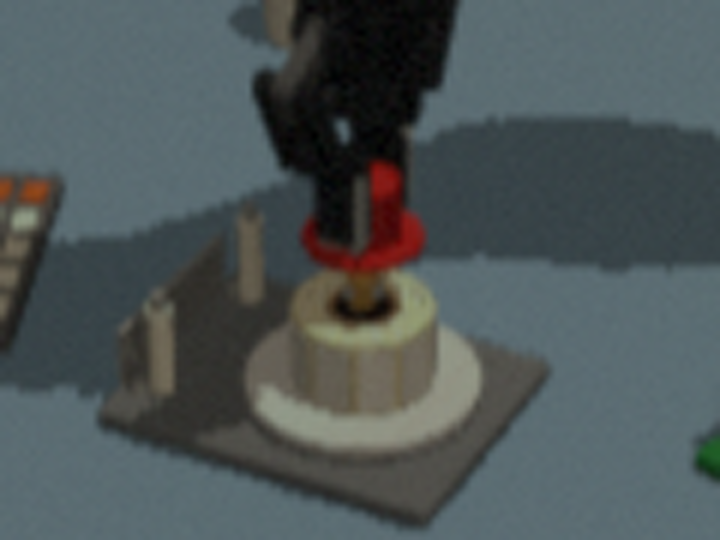

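The side view shows the cap directly above the stud. I'll go down in small steps, watching the force.

Emit:
{"op": "send_rows", "data": {
  "deltas": "0 0 0.003 0; 0 0 0.006 0; 0 0 0.009 0; 0 0 0.012 0; 0 0 0.012 0"
}}

```text
t: 18.4
eef_pos: [0.5652, 0.0555, 0.0912]
tool_rot: [0.0, 0.976, -0.217, -0.001]
contact_force: [0.8, -0.7, -0.7]
gripper_width: 0.328
grasp_force: 69.0
```

Emit:
{"op": "send_rows", "data": {
  "deltas": "0 0 0.002 0; 0 0 0.004 0; 0 0 0.006 0; 0 0 0.006 0; 0 0 0.006 0"
}}

```text
t: 18.9
eef_pos: [0.5656, 0.0555, 0.0858]
tool_rot: [0.0, 0.976, -0.217, -0.0]
contact_force: [-0.5, -0.2, -0.3]
gripper_width: 0.324
grasp_force: 69.0
```

Emit:
{"op": "send_rows", "data": {
  "deltas": "0 0 0.001 0; 0 0 0.002 0; 0 0 0.003 0; 0 0 0.003 0; 0 0 0.003 0"
}}

```text
t: 19.4
eef_pos: [0.5661, 0.0559, 0.0831]
tool_rot: [-0.0, 0.976, -0.217, 0.0]
contact_force: [0.2, 0.5, 3.9]
gripper_width: 0.326
grasp_force: 69.4
```

Contact with the balls came where expected. I'll push on through the click.

Emit:
{"op": "send_rows", "data": {
  "deltas": "0 0 0.001 0; 0 0 0.002 0; 0 0 0.003 0; 0 0 0.003 0; 0 0 0.003 0"
}}

```text
t: 19.9
eef_pos: [0.5658, 0.0558, 0.0797]
tool_rot: [-0.0, 0.976, -0.217, 0.0]
contact_force: [1.2, 1.0, -0.4]
gripper_width: 0.325
grasp_force: 69.1
```

Emit:
{"op": "send_rows", "data": {
  "deltas": "0 0 0.001 0; 0 0 0.002 0; 0 0 0.003 0; 0 0 0.003 0; 0 0 0.003 0"
}}

```text
t: 20.4
eef_pos: [0.5651, 0.0554, 0.0762]
tool_rot: [0.0, 0.976, -0.217, -0.001]
contact_force: [2.8, 2.3, -6.6]
gripper_width: 0.326
grasp_force: 69.3
```

Emit:
{"op": "send_rows", "data": {
  "deltas": "0 0 0.001 0; 0 0 0.002 0; 0 0 0.002 0; 0 0 0.002 0"
}}

```text
t: 20.8
eef_pos: [0.5655, 0.0551, 0.075]
tool_rot: [0.0, 0.976, -0.217, -0.0]
contact_force: [-1.3, -0.1, 1.1]
gripper_width: 0.328
grasp_force: 70.2
```

Emit:
{"op": "send_rows", "data": {
  "deltas": "0 0 0.001 0; 0 0 0.002 0; 0 0 0.002 0; 0 0 0.002 0"
}}

```text
t: 21.2
eef_pos: [0.5656, 0.0551, 0.0748]
tool_rot: [0.0, 0.976, -0.217, 0.0]
contact_force: [-6.0, -1.0, 18.7]
gripper_width: 0.322
grasp_force: 72.1
```

Emit:
{"op": "send_rows", "data": {
  "deltas": "0 0 0.001 0; 0 0 0.002 0; 0 0 0.002 0; 0 0 0.002 0"
}}

```text
t: 21.6
eef_pos: [0.5658, 0.0551, 0.0746]
tool_rot: [0.0, 0.976, -0.217, 0.0]
contact_force: [-13.3, -1.9, 35.3]
gripper_width: 0.328
grasp_force: 73.9
```

Emit:
{"op": "send_rows", "data": {
  "deltas": "0 0 -0.0005 0; 0 0 -0.0005 0; 0 0 -0.0005 0"
}}

```text
t: 21.9
eef_pos: [0.5658, 0.0551, 0.0747]
tool_rot: [0.0, 0.976, -0.217, 0.0]
contact_force: [-11.3, -2.4, 32.2]
gripper_width: 0.328
grasp_force: 73.2
```

```bash
python3 - <<'E'
from h import *
e,p=avg(4,'side');o=bot.get_obs();print(o['contact_force'],o['grasp_force'])
cv2.imwrite('pics/s5.png',cv2.resize(p['img'][120:270,180:380,::-1],None,fx=4,fy=4,interpolation=2))
for n in('jar_yellow','jar_green','calculator','cap','roll'):
    print(n,[np.round(r['xyz'],3) for r in bot.landmark_of(p,n)[:1]])
E
```

```text
avg eef [0.5658 0.0551 0.0746] std [0. 0. 0.]
[-12.14449168  -2.26791216  31.97755459] 73.16772362217307
jar_yellow [array([ 0.395,  0.257, -0.001])]
jar_green []
calculator [array([ 0.755, -0.042, -0.002])]
cap [array([0.572, 0.052, 0.058])]
roll [array([0.567, 0.057, 0.023])]
```

View pics/s5.png

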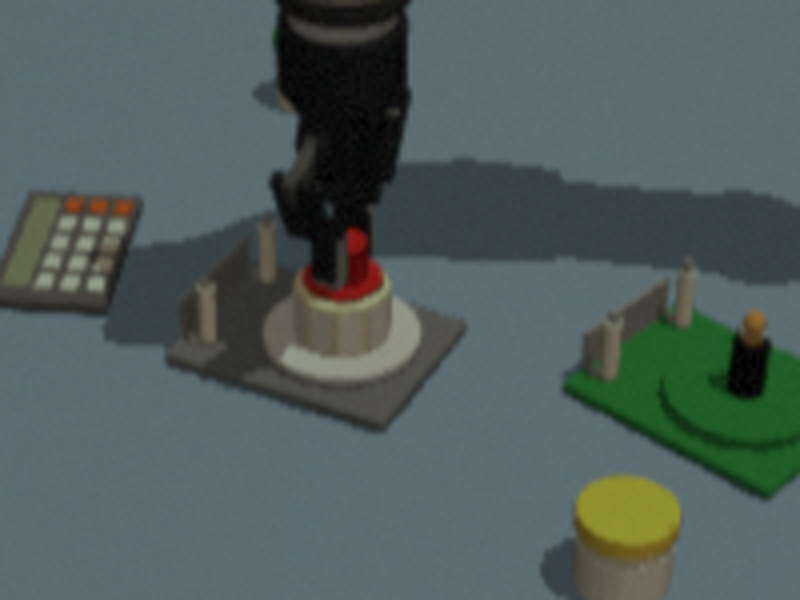

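The cap sits level and fully home on the spindle, about 2 mm above the roll. The gripper is pressing with a steady 32 N, and the jars and calculator haven't moved.

```bash
python3 -c "
from station import bot
print(bot.hand_in())"
```

```text
the job is handed in; nothing more can be done
None
```

The job is handed in: the roll lies flat on the plate, and the cap is clicked fully home with the gripper still holding it and pressing down at about 32 N; neither jar nor the calculator was touched.

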